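# Shut the tilt-out bin and swing its latch bar across

## Robot

A 7-joint arm with a two-finger parallel gripper is mounted at the origin on the work surface. World frame = base frame: x ahead of the robot, y to its left, z up, the work surface at z = 0. Lengths are in m, angles in rad, forces in N, time in s.
With the tool pointing down it reaches from about 0.4 to 0.85 m from the base axis. Payload 10.4 kg.
Tool frame: the origin (TCP) lies at the very end of the fingers, on their centre line; the grasp point (between the pads) lies 19 mm behind it (manip.tcp_to_grasp is the z of the grasp point in the tool frame, in m); z points along the fingers, x is the direction in which the jaws open and shut, and the axes are right-handed (so a half turn about z gives the same grasp; the last joint's range is limited). The gripper opens to 85 mm and grips with 20 to 120 N. Pads are 22 mm wide; open, the fingers measure 114 mm over their backs; the gripper's body (76 mm by 85 mm) begins 54 mm behind the grasp point. The pads swing forward as they close: fully open they stand 13 mm farther back than shut.
Start: joints at [1.257, 0.332, -0.065, 1.46, 0.022, 1.35, -0.088], TCP at [0.179, -0.599, 0.231] pointing down, gripper open.
Joint ranges: [-2.6, 2.6], [-0.5, 2.12], [-1.47, 1.34], [0.16, 2.42], [-1.27, 4.41], [0.06, 2.06], [-2.6, 2.6]. Speed limits (rad/s): [2.22, 2.22, 2.79, 2.79, 3.14, 3.14, 3.14].

## Interface

Orientations are given as a unit quaternion [x, y, z, w].
In Python, from workcell import manip gives the robot as it stands.
- The arm moves only by the tool servo_tool, never from a script. Its argument "moves" is a list of rows, each an object with "travel": the shift along the tool's x, y, z in mm, a list of three; "dr": the turn, a rotation vector about the tool's x, y, z in degrees, a list of three. A call has 1 to 12 rows; each row shifts and turns the commanded pose from where the row before left it, along the tool's axes as they then stand; what a row does not reach is not made up. A row lasts 1/8 s, in which the tool goes at most 62.5 mm and 10.7 degrees, less where a joint would pass 70% of its speed; a pose out of reach is approached as far as the arm can. A call is refused whole if a number of a shift passes 62.5 or a number of a turn 10.7, either way. A call with a gripper value outside its range is refused whole. "claw" is the closure, from 0 (fully open) to 1 (shut), set as the call begins (left out, the last holds). The fingers move at their own pace and stop on an object; "squeeze" is the grip in N (left out, the last holds). Time passes only in rows, so rows that do not move let the fingers close. It gives the time, the measured TCP pose, the force and the opening at its end, in the units of the state.
- manip.get_obs(): the state, without advancing time (a new reading comes with each control period).
- manip.camera(name): name is "side" or "top" or "wrist"; returns the picture (384x512x3 uint8, blue, green, red); there is no depth.
- manip.calibration(name): a dict with "intrinsics" (3x3 intrinsics, pixels), "distortion" ([k1, k2, p1, p2, k3] as OpenCV has them; the pictures are not rectified), "view" (4x4, takes a point from world to camera coordinates). Camera axes: x right, y down, z forward; pixel columns grow to the right and rows downward; lengths in m; the calibration is good to about 2 mm. A picture is of the moment at which its call begins: read the wrist's pose just before it. calibration takes no time and is no camera call; for the wrist camera it gives the pose at the moment of the call.
- manip.hand_in(): hands the job in, once; it reports no verdict.
The state is a dict: "clock": time; "joint_pos": joint angles; "joint_velocities": joint speeds; "tau": joint torques, N m; "position": TCP position; "ee_rot": TCP orientation; "ft_force": force on the tool from outside, world axes, zero at the start; "torque": the same for the moment, N m; "grip_width": opening from 0.0 (shut) to 1.0 (fully open).
Only numpy, scipy, OpenCV 4.12 (cv2) and the standard library are available. Lean on these libraries where they do the work, as an engineer would, in place of code of your own. Each camera call takes 0.05 s, during which the arm holds its last target. There are 200 camera calls.

## Task

The orange tilt-out bin on the shelf has been left ajar. Push its front fully shut with a fingertip, and then push the aluminium latch bar round on its pivot until it lies flat across the shut front, so the bin cannot fall open. Leave the jug, the two tumblers and the tea tin where they stand, and pick nothing up.

Things in the scene. Friction and masses are not known exactly. Their poses are not given: they have to be found in the camera images.
- bin_frame: The fixed white plastic housing of the bin, a box 140 (x) x 220 (y) x 155 high, open at its front. Origin: centre of its underside, on the work surface. Its own -x axis points out of the open front (roughly to the robot), +y to the left as seen from the robot. It is rigid and cannot move.
- bin_front (a joint): Angle (rad) of the orange bin's flat front panel, 200 wide x 135 high x 8 thick, hinged along its bottom edge 15 mm above the work surface. 0 = shut, upright (end stop; outer face at housing x = -78 mm, top edge 150 mm high); grows as the top tilts out towards housing -x. Starts ajar, 0.22 to 0.42. Friction keeps it where it is left; 1 to 3 N near the top edge moves it.
- front_top (a point): Middle of the top edge of the orange front panel, on its outer face; moves with the panel. While ajar it lies up to 12 mm lower than when shut, and rises as the panel shuts: push with a slim part of the fingertip reaching 10 to 25 mm below the top edge, as wider finger parts can catch on the edge.
- latch_bar (a joint): Angle (rad) of the latch bar, which turns level about a vertical pivot. 0 = lying across the shut front, parallel to it, pointing to housing +y (end stop, 12 mm clear of the panel). It grows counterclockwise from above: at pi/2 the bar points straight out (housing -x), beyond that to housing -y, up to 2.8. Starts swung away, 1.8 to 2.35. It turns freely with slight friction (under 1.5 N at mid length) and stays where it is left.
- latch_pivot (a point): The pivot of the latch bar, at the bar's mid height (135 mm above the work surface), on a bracket at the right front corner of the housing: housing x = -95, y = -126 mm. The bracket lies below it (102 to 120 mm high); the pivot hub is 24 mm in diameter.
- latch_tip (a point): Free end of the latch bar, at mid height. The bar is a flat aluminium bar, 150 mm from pivot to tip, 24 mm high (123 to 147 mm above the work surface) and 10 mm thick, with free space below it.
- jug: White ceramic jug, about 100 mm in diameter, 155 high, with a handle. Origin: centre of its underside. A bystander, stands loose.
- tumbler1: Short glass tumbler, 68 mm in diameter, 85 high. Origin: centre of its underside. A bystander, stands loose.
- tumbler2: Another such tumbler, the same size. A bystander, stands loose.
- tea_tin: Round aluminium tea tin, 84 mm in diameter, 124 high with its lid knob. Origin: centre of its underside. A bystander, stands loose.

How it is judged:
On the way, in this order (a step that is already met when the one before it is completed fails the run):
1. the bin front is pushed shut while the latch bar is still swung clear of it (value of joint bin_front below 0.05 rad and value of joint latch_bar above 1.2 rad), for 0.2 s.
2. the latch bar is swung across the shut front (value of joint latch_bar below 0.1 rad and value of joint bin_front below 0.05 rad), for 0.2 s.
At the end, for the whole second after the job is handed in: The bin front is shut (within 0.05 rad), the latch bar lies across it (within 0.1 rad of its stop) at rest, and jug, tumblers and tin stand upright within 20 mm of where they began (all of step 2 and velocity of joint latch_bar between -0.05 and 0.05 rad/s and distance of each of jug, tumbler1, tumbler2, tea_tin from where it was at the start of the episode below 0.02 m and angle between each of jug, tumbler1, tumbler2, tea_tin's own z axis and vertical below 0.15 rad); the robot touches nothing.
It fails at once if the jug, a tumbler or the tin is lifted, carried or pushed more than 20 mm (distance of any of jug, tumbler1, tumbler2, tea_tin from where it was at the start of the episode above 0.02 m).
It fails at once if the jug, a tumbler or the tin is tipped (angle between any of jug, tumbler1, tumbler2, tea_tin's own z axis and vertical above 0.3 rad).
It also fails if it takes over 58 s, if anything falls off the work surface, if the arm or the gripper's body presses on something with over 40 N, if the wrist force passes 120 N, or if a joint passes its speed limit or range.

## Working session

There is one attempt and no reset: what is moved stays moved. The work goes in short steps, Python scripts to look and compute and a tool call to move; the robot and the scene stay as the last step left them, time stands still between calls to the robot, and variables do not carry over. Pictures are saved under pics/ and viewed, on a budget of 10 in all, crops included, one or two more only if the job needs it, and the job is handed in when it is done.

Besides the shell and the picture viewer there is one more tool, called after "Emit:" by a JSON object that holds its "fn" and its "kwargs". servo_tool: Moves the arm, as the interface text tells. Its arguments: {"type":"object","properties":{"moves":{"type":"array","items":{"type":"object","properties":{"travel":{"type":"array","items":{"type":"number"}},"dr":{"type":"array","items":{"type":"number"}}}}},"claw":{"type":"number"},"squeeze":{"type":"number"}},"required":["moves"]}

```bash
mkdir -p pics; python3 - <<'E'
from workcell import manip
import cv2,numpy as np
o=manip.get_obs()
print({k:np.round(v,3) for k,v in o.items()})
for n in("side","top"):
    im=manip.camera(n);cv2.imwrite(f"pics/{n}0.png",im)
    c=manip.calibration(n);print(n,np.round(c["intrinsics"],1),c["distortion"],np.round(c["view"],3))
E
```

```text
{'clock': np.float64(0.0), 'joint_pos': array([ 1.257,  0.333, -0.065,  1.461,  0.022,  1.35 , -0.089]), 'joint_velocities': array([-0.001, -0.001,  0.   ,  0.001,  0.001, -0.001, -0.   ]), 'tau': array([ 1.0000e-03, -6.2546e+01,  5.0000e-02, -3.9161e+01,  1.6000e-02,
        1.0000e-02, -0.0000e+00]), 'position': array([ 0.179, -0.598,  0.231]), 'ee_rot': array([ 0.802, -0.597, -0.001, -0.   ]), 'ft_force': array([ 0.623, -0.101,  0.524]), 'torque': array([ 0.007, -0.033,  0.076]), 'grip_width': np.float64(0.999)}
side [[447.3   0.  255.5]
 [  0.  447.3 190.5]
 [  0.    0.    1. ]] [-0.05755324  0.          0.          0.          0.        ] [[-1.     0.012  0.003  0.612]
 [ 0.009  0.887 -0.461 -0.029]
 [-0.008 -0.461 -0.887  1.472]
 [ 0.     0.     0.     1.   ]]
top [[465.5   0.  255.5]
 [  0.  465.5 192.7]
 [  0.    0.    1. ]] [-0.11692839  0.          0.          0.          0.        ] [[-0.012 -1.    -0.028  0.111]
 [-0.992  0.016 -0.123  0.599]
 [ 0.124  0.026 -0.992  1.182]
 [ 0.     0.     0.     1.   ]]
```

View pics/top0.png

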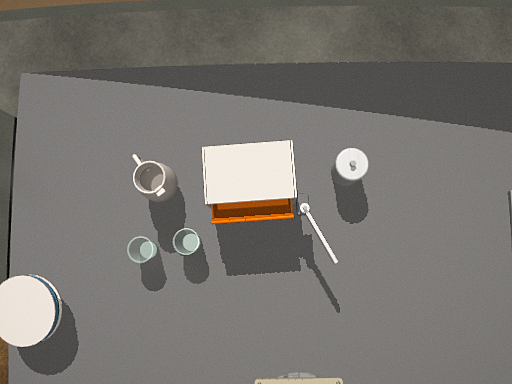

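View pics/side0.png

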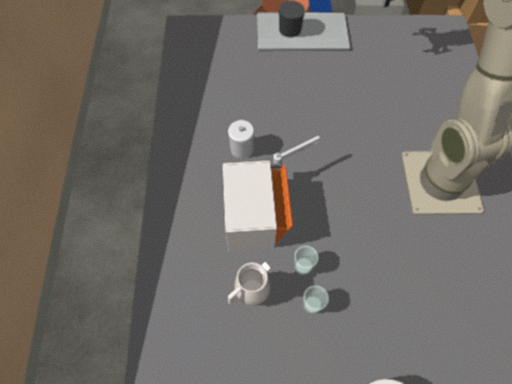

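Top view: housing lid spans about (203,147)–(296,200), the orange top edge (212,221)–(294,217), the latch pivot is at (305,208) and its tip at (336,261). The tumblers are at (187,242) and (142,250), the jug at (155,180), the tin at (351,165). Side view agrees.

```bash
cat > h.py <<'E'
import cv2,numpy as np
from workcell import manip
def ray(n,px,z):
    c=manip.calibration(n);V=np.array(c["view"])
    u=cv2.undistortPoints(np.array(px,float).reshape(-1,1,2),np.array(c["intrinsics"]),np.array(c["distortion"]))[:,0]
    R,t=V[:3,:3],V[:3,3];o=-R.T@t
    d=np.c_[u,np.ones(len(u))]@R
    return o+d*((z-o[2])/d[:,2])[:,None]
E
python3 - <<'E'
from h import *
im=cv2.imread("pics/top0.png");hsv=cv2.cvtColor(im,cv2.COLOR_BGR2HSV)
m=((hsv[...,2]>200)&(hsv[...,1]<40)).astype(np.uint8); m[:, :195]=0;m[:,345:]=0;m[280:]=0
n,l,s,c=cv2.connectedComponentsWithStats(m)
for i in range(1,n):
    if s[i,4]>30: print(s[i],cv2.minAreaRect(np.argwhere(l==i)[:,::-1].astype(np.float32)))
i=1+np.argmax(s[1:,4]); r=cv2.minAreaRect(np.argwhere(l==i)[:,::-1].astype(np.float32))
P=ray("top",cv2.boxPoints(r),.155);print("lid",P.round(4),P.mean(0), np.linalg.norm(P-np.roll(P,1,0),axis=1))
b=(cv2.inRange(hsv,(5,200,200),(20,255,255)));b[280:]=0
print("orange",s.shape,cv2.minAreaRect(np.argwhere(b>0)[:,::-1].astype(np.float32)))
print("pivot,tip",ray("top",[(305,208),(336,262)],.147))
print("edge",ray("top",[(212,221),(294,217)],.145))
print("tumb",ray("top",[(187,241),(142,250)],.085),"jug",ray("top",[(155,179)],.155),"tin",ray("top",[(352,164)],.12))
print("side pivot,tip",ray("side",[(277,158),(319,138)],.147))
print("side edge",ray("side",[(284,168),(291,227)],.145))
E
```

```text
[ 202  140   95   64 5156] ((248.4380340576172, 171.522705078125), (57.28506088256836, 92.04779052734375), 85.84036254882812)
[336 150   9  27 177] ((340.0, 163.0), (26.0, 8.0), 90.0)
[300 203  38  60 256] ((320.1588134765625, 231.74319458007812), (67.9897689819336, 8.8853178024292), 56.853004455566406)
lid [[0.7012 0.2312 0.155 ]
 [0.7134 0.0095 0.155 ]
 [0.5749 0.0029 0.155 ]
 [0.5624 0.2208 0.155 ]] [0.63796962 0.11607351 0.155     ] [0.13922449 0.22199906 0.1386091  0.21825442]
orange (6, 5) ((251.9390869140625, 217.647216796875), (4.844799995422363, 82.29033660888672), 85.91438293457031)
pivot,tip [[ 0.54864795 -0.01739948  0.147     ]
 [ 0.42016563 -0.08730569  0.147     ]]
edge [[0.52101028 0.2044002  0.145     ]
 [0.52778438 0.009076   0.145     ]]
tumb [[0.47539639 0.27488472 0.085     ]
 [0.4536621  0.38969294 0.085     ]] jug [[0.62318258 0.3412082  0.155     ]] tin [[ 0.65803083 -0.1383831   0.12      ]]
side pivot,tip [[ 0.54795617 -0.00679584  0.147     ]
 [ 0.41612771 -0.07768906  0.147     ]]
side edge [[0.52825476 0.02692832 0.145     ]
 [0.51668428 0.21631544 0.145     ]]
```

Emit:
{"fn": "servo_tool", "kwargs": {"claw": 1, "moves": [{"travel": [0,0,0],"dr": [0,0,6.8]},{"travel": [0,0,0],"dr": [0,0,6.8]},{"travel": [0,-50,0]},{"travel": [0,-50,0]},{"travel": [0,-50,0]},{"travel": [0,-50,0]},{"travel": [0,-50,0]},{"travel": [0,-40,0]},{"travel": [0,0,0]}]}}

```text
$.moves[2]: bad value
```

Each row apparently needs both fields.

Emit:
{"fn": "servo_tool", "kwargs": {"claw": 1, "moves": [{"travel": [0,0,0],"dr": [0,0,6.8]},{"travel": [0,0,0],"dr": [0,0,6.8]},{"travel": [0,-50,0],"dr": [0,0,0]},{"travel": [0,-50,0],"dr": [0,0,0]},{"travel": [0,-50,0],"dr": [0,0,0]},{"travel": [0,-50,0],"dr": [0,0,0]},{"travel": [0,-50,0],"dr": [0,0,0]},{"travel": [0,-40,0],"dr": [0,0,0]},{"travel": [0,0,0],"dr": [0,0,0]}]}}

```text
clock: 1.23
position: [0.4728, -0.5807, 0.2294]
ee_rot: [0.728, -0.686, -0.001, -0.001]
ft_force: [0.9, 0.3, 0.2]
grip_width: 0.001
```

Emit:
{"fn": "servo_tool", "kwargs": {"moves": [{"travel": [-57,-2.5,0],"dr": [0,0,0]},{"travel": [-57,-2.5,0],"dr": [0,0,0]},{"travel": [-57,-2.5,0],"dr": [0,0,0]},{"travel": [-57,-2.5,0],"dr": [0,0,0]},{"travel": [-57,-2.5,0],"dr": [0,0,0]},{"travel": [-57,-2.5,0],"dr": [0,0,0]},{"travel": [-57,-2.5,0],"dr": [0,0,0]},{"travel": [-57,-2.5,0],"dr": [0,0,0]},{"travel": [-57,-2.5,0],"dr": [0,0,0]},{"travel": [-57,-2.5,0],"dr": [0,0,0]},{"travel": [-57,-2.5,0],"dr": [0,0,0]},{"travel": [-57,-2.5,0],"dr": [0,0,0]}]}}

```text
clock: 2.72
position: [0.4618, 0.1022, 0.2313]
ee_rot: [0.725, -0.689, 0.001, 0.0]
ft_force: [0.5, 0.6, -0.3]
grip_width: -0.001
```

Emit:
{"fn": "servo_tool", "kwargs": {"moves": [{"travel": [0,0,0],"dr": [0,0,0]},{"travel": [0,0,0],"dr": [0,0,0]}]}}

```text
clock: 2.98
position: [0.4621, 0.1002, 0.2311]
ee_rot: [0.725, -0.688, 0.0, 0.0]
ft_force: [0.0, -0.3, 0.2]
grip_width: -0.0
```

```bash
python3 - <<'E'
from h import *
o=manip.get_obs();p=o["position"];print(p,o["joint_pos"].round(2) if hasattr(o["joint_pos"],"round") else o["joint_pos"])
d=np.array(p[:2])-[.638,.116];t=.055
print("housing",d@[np.cos(t),np.sin(t)],d@[-np.sin(t),np.cos(t)])
cv2.imwrite("pics/top1.png",manip.camera("top"))
E
```

```text
[0.46209466 0.10023628 0.23107726] [ 0.29  0.03 -0.61  1.82  0.02  1.3  -1.84]
housing -0.17650592068825072 -0.006069962813229219
```

View pics/top1.png

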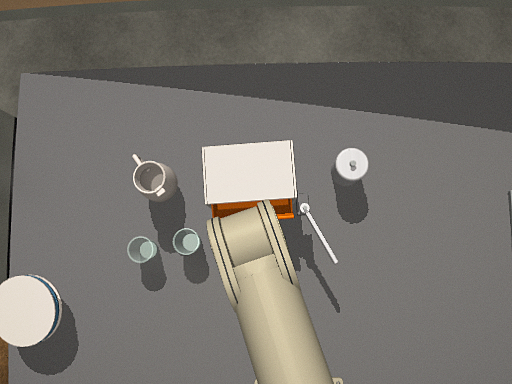

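The arm is in front of the panel, nothing disturbed, and the latch is still swung out (tip 336,261). Descending next.

Emit:
{"fn": "servo_tool", "kwargs": {"moves": [{"travel": [0,0,35],"dr": [0,0,0]},{"travel": [0,0,35],"dr": [0,0,0]},{"travel": [0,0,33],"dr": [0,0,0]},{"travel": [0,0,0],"dr": [0,0,0]},{"travel": [0,-15,0],"dr": [0,0,0]},{"travel": [0,-15,0],"dr": [0,0,0]},{"travel": [0,-8,0],"dr": [0,0,0]},{"travel": [0,-5,0],"dr": [0,0,0]},{"travel": [0,-5,0],"dr": [0,0,0]},{"travel": [0,0,0],"dr": [0,0,0]}]}}

```text
clock: 4.28
position: [0.5102, 0.104, 0.1283]
ee_rot: [0.726, -0.688, -0.0, 0.0]
ft_force: [-0.4, -0.2, 0.1]
grip_width: -0.002
```

Emit:
{"fn": "servo_tool", "kwargs": {"moves": [{"travel": [0,-5,0],"dr": [0,0,0]},{"travel": [0,-5,0],"dr": [0,0,0]},{"travel": [0,-5,0],"dr": [0,0,0]},{"travel": [0,-5,0],"dr": [0,0,0]},{"travel": [0,-5,0],"dr": [0,0,0]},{"travel": [0,-5,0],"dr": [0,0,0]},{"travel": [0,-4,0],"dr": [0,0,0]},{"travel": [0,0,0],"dr": [0,0,0]}]}}

```text
clock: 5.28
position: [0.5445, 0.1058, 0.1282]
ee_rot: [0.726, -0.688, 0.0, -0.0]
ft_force: [-0.2, 0.5, 0.8]
grip_width: 0.0
```

Emit:
{"fn": "servo_tool", "kwargs": {"moves": [{"travel": [0,-3,0],"dr": [0,0,0]},{"travel": [0,-2,0],"dr": [0,0,0]},{"travel": [0,0,0],"dr": [0,0,0]},{"travel": [0,0,0],"dr": [0,0,0]}]}}

```text
clock: 5.78
position: [0.548, 0.106, 0.1282]
ee_rot: [0.726, -0.688, -0.001, 0.001]
ft_force: [-7.3, -1.2, 5.1]
grip_width: -0.001
```

```bash
python3 - <<'E'
from h import *
cv2.imwrite("pics/side1.png",cv2.resize(manip.camera("side")[120:270,190:350],None,fx=4,fy=4,interpolation=cv2.INTER_CUBIC))
E
```

```text
(no output)
```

View pics/side1.png

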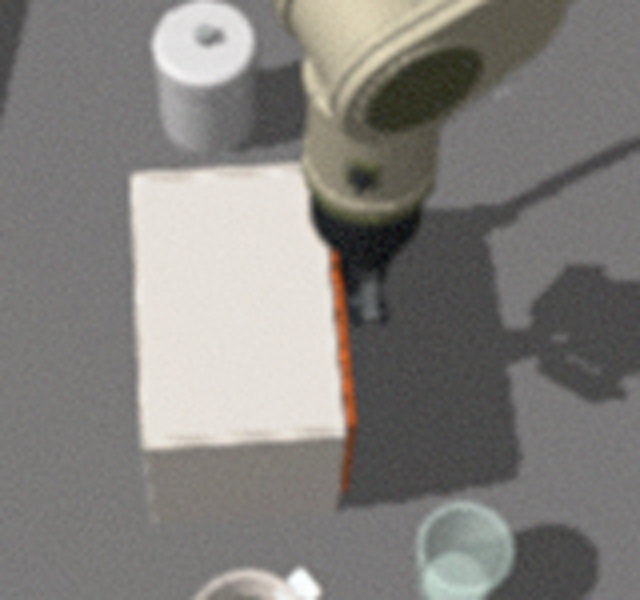

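The panel is flush with the housing (orange strip at about x=345 of the crop), with 7 N at the expected stop. One more small push, then retreat and go to the far side of the latch.

Emit:
{"fn": "servo_tool", "kwargs": {"moves": [{"travel": [0,-1,0],"dr": [0,0,0]},{"travel": [0,0,0],"dr": [0,0,0]},{"travel": [0,20,0],"dr": [0,0,0]},{"travel": [0,30,0],"dr": [0,0,0]},{"travel": [0,30,0],"dr": [0,0,0]},{"travel": [0,0,-45],"dr": [0,0,0]},{"travel": [0,0,-45],"dr": [0,0,0]},{"travel": [50,0,0],"dr": [0,0,0]},{"travel": [50,0,0],"dr": [0,0,0]},{"travel": [50,0,0],"dr": [0,0,0]},{"travel": [55,0,0],"dr": [0,0,0]},{"travel": [0,0,0],"dr": [0,0,0]}]}}

```text
clock: 7.32
position: [0.4809, -0.1076, 0.2181]
ee_rot: [0.723, -0.691, 0.0, 0.0]
ft_force: [0.3, -1.1, 0.2]
grip_width: -0.0
```

```bash
cat >> h.py <<'E'
def hp():
    p=np.array(manip.get_obs()["position"]);d=p[:2]-[.638,.116];t=.055
    hx,hy=d@[np.cos(t),np.sin(t)],d@[-np.sin(t),np.cos(t)]
    print("housing",hx.round(4),hy.round(4),p[2].round(4),"from pivot",(hx+.095).round(4),(hy+.126).round(4))
E
python3 - <<'E'
from h import *
hp()
a=manip.camera("side")[100:250,190:350];b=manip.camera("wrist")
cv2.imwrite("pics/sw.png",np.hstack([cv2.resize(a,(400,375)),cv2.resize(b,(400,375))]))
E
```

```text
housing -0.1692 -0.2147 0.2181 from pivot -0.0742 -0.0887
```

View pics/sw.png

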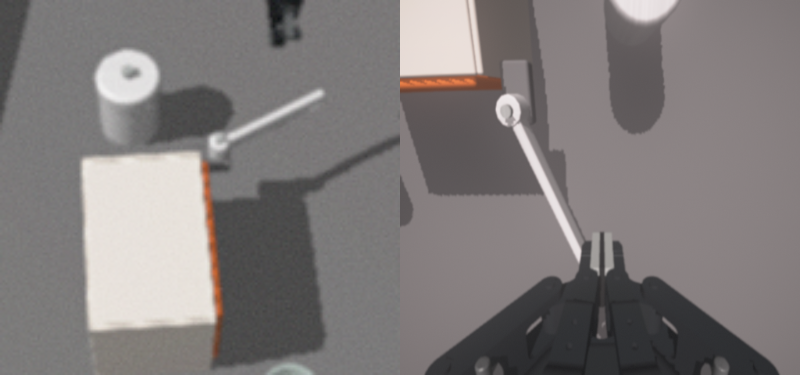

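The front stays shut. The latch bar is left of the fingers in the wrist view (400+115,110 to 180,260) and the offset works out at 48 mm, so it is clear to descend.

Emit:
{"fn": "servo_tool", "kwargs": {"moves": [{"travel": [0,0,45],"dr": [0,0,0]},{"travel": [0,0,45],"dr": [0,0,0]},{"travel": [0,0,0],"dr": [0,0,0]},{"travel": [-15,4,0],"dr": [0,0,0]},{"travel": [-15,4.5,0],"dr": [0,0,0]},{"travel": [-12,6,0],"dr": [0,0,0]},{"travel": [-12,6.5,0],"dr": [0,0,0]},{"travel": [-12,3,0],"dr": [0,0,0]},{"travel": [-12.5,2.5,0],"dr": [0,0,0]},{"travel": [-12.5,0,0],"dr": [0,0,0]},{"travel": [-13,0,0],"dr": [0,0,0]},{"travel": [0,0,0],"dr": [0,0,0]}]}}

```text
clock: 8.93
position: [0.4491, 0.0007, 0.1282]
ee_rot: [0.726, -0.687, -0.0, -0.0]
ft_force: [0.0, 0.7, -0.2]
grip_width: 0.002
```

```bash
python3 - <<'E'
from h import *
hp()
a=manip.camera("side")[100:250,190:350];b=manip.camera("wrist")
cv2.imwrite("pics/sw2.png",np.hstack([cv2.resize(a,(400,375)),cv2.resize(b,(400,375))]))
E
```

```text
housing -0.1949 -0.1047 0.1282 from pivot -0.0999 0.0213
```

View pics/sw2.png

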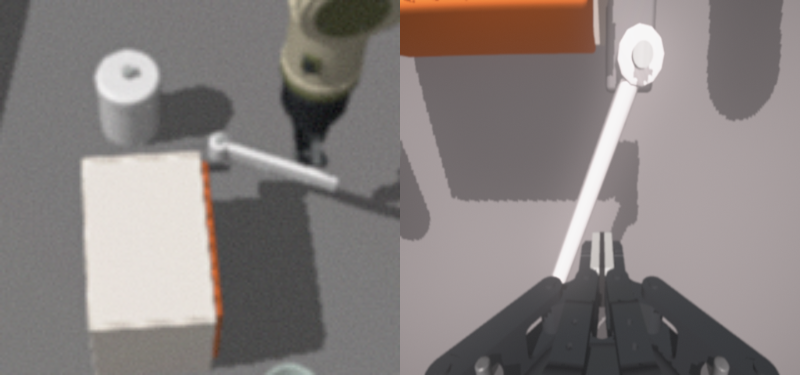

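The bar is following the finger, and the front is still shut. Continuing the arc.

Emit:
{"fn": "servo_tool", "kwargs": {"moves": [{"travel": [-9,-3,0],"dr": [0,0,0]},{"travel": [-9,-3.5,0],"dr": [0,0,0]},{"travel": [-11,-6,0],"dr": [0,0,0]},{"travel": [-11,-6.5,0],"dr": [0,0,0]},{"travel": [-9,-9,0],"dr": [0,0,0]},{"travel": [-9,-9,0],"dr": [0,0,0]},{"travel": [-7,-10.5,0],"dr": [0,0,0]},{"travel": [-6,-11,0],"dr": [0,0,0]},{"travel": [-3,-8,0],"dr": [0,0,0]},{"travel": [-2.5,-8,0],"dr": [0,0,0]},{"travel": [0,0,0],"dr": [0,0,0]}]}}

```text
clock: 10.4
position: [0.5199, 0.0801, 0.1283]
ee_rot: [0.726, -0.688, -0.0, -0.0]
ft_force: [0.5, -1.0, 0.8]
grip_width: -0.0
```

Emit:
{"fn": "servo_tool", "kwargs": {"moves": [{"travel": [0,-4,0],"dr": [0,0,0]},{"travel": [0,-3,0],"dr": [0,0,0]},{"travel": [0,0,0],"dr": [0,0,0]},{"travel": [0,0,0],"dr": [0,0,0]}]}}

```text
clock: 10.9
position: [0.5265, 0.0801, 0.1284]
ee_rot: [0.726, -0.688, 0.0, -0.0]
ft_force: [-0.0, 0.1, -0.3]
grip_width: 0.001
```

```bash
python3 -c "
from h import *
hp()"
```

```text
housing -0.1133 -0.0297 0.1284 from pivot -0.0183 0.0963
```

Emit:
{"fn": "servo_tool", "kwargs": {"moves": [{"travel": [0,-2,0],"dr": [0,0,0]},{"travel": [0,-1,0],"dr": [0,0,0]},{"travel": [0,0,0],"dr": [0,0,0]},{"travel": [0,0,0],"dr": [0,0,0]}]}}

```text
clock: 11.4
position: [0.5277, 0.0803, 0.1281]
ee_rot: [0.726, -0.688, -0.001, 0.002]
ft_force: [-10.2, -1.2, 7.2]
grip_width: -0.003
```

It is firm against its stop (10 N at the expected place). Backing straight off, then up and aside.

Emit:
{"fn": "servo_tool", "kwargs": {"moves": [{"travel": [0,0,0],"dr": [0,0,0]},{"travel": [0,5,0],"dr": [0,0,0]},{"travel": [0,25,0],"dr": [0,0,0]},{"travel": [0,30,0],"dr": [0,0,0]},{"travel": [0,0,-45],"dr": [0,0,0]},{"travel": [0,0,-50],"dr": [0,0,0]},{"travel": [50,0,0],"dr": [0,0,0]},{"travel": [50,0,0],"dr": [0,0,0]},{"travel": [50,0,0],"dr": [0,0,0]},{"travel": [50,0,0],"dr": [0,0,0]},{"travel": [50,0,0],"dr": [0,0,0]},{"travel": [0,0,0],"dr": [0,0,0]}]}}

```text
clock: 12.9
position: [0.4822, -0.1767, 0.223]
ee_rot: [0.723, -0.69, 0.0, 0.0]
ft_force: [0.5, 1.3, -0.5]
grip_width: 0.002
```

```bash
python3 - <<'E'
from h import *
hp()
a=manip.camera("side")[100:250,190:350];b=manip.camera("top")[130:280,180:340]
c=np.hstack([cv2.resize(a,(400,375)),cv2.resize(b,(400,375))]);cv2.imwrite("pics/fin.png",c)
full=manip.camera("top");o=cv2.imread("pics/top0.png")
for n,(x,y) in dict(jug=(155,180),t1=(187,242),t2=(142,250),tin=(351,165)).items():
    f=lambda i:np.float32(cv2.cvtColor(i[y-20:y+20,x-20:x+20],cv2.COLOR_BGR2GRAY))
    print(n,cv2.phaseCorrelate(f(o),f(full)))
E
```

```text
housing -0.1717 -0.2837 0.223 from pivot -0.0767 -0.1577
jug ((-0.01139575942476867, -0.036782822417215755), 0.9833653000369668)
t1 ((-0.04905542698611498, -0.08255347327586904), 1.0056685042381286)
t2 ((-0.011269537497501148, -0.019734928168670507), 0.9617869633436203)
tin ((-0.03987849091597084, 1.848968718576316e-06), 0.9787061285972595)
```

View pics/fin.png

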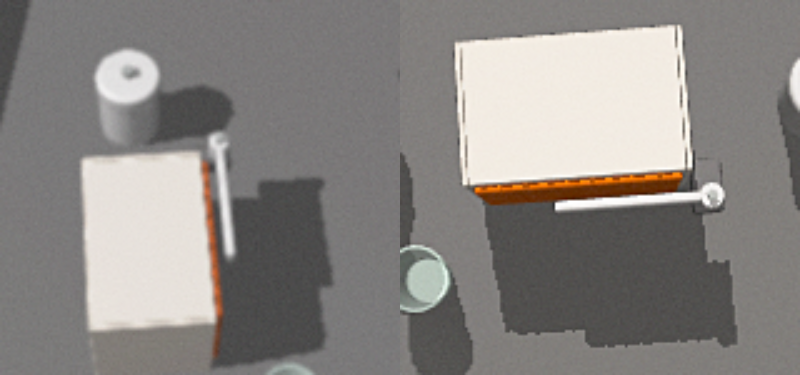

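The bar lies parallel across the shut front (top crop: 712,196 to 556,207), the panel is flush, and the bystanders moved less than 0.1 px. I'll do a last numeric check, and hand in if it passes.

```bash
python3 - <<'E'
from h import *
P=ray("top",[(304.8,208.4),(242.4,212.8)],.147);d=P[1]-P[0]
L=ray("top",[(206,204),(296,200)],.155);e=L[0]-L[1]
a=np.arctan2(d[1],d[0])-np.arctan2(e[1],e[0]);print(P,np.linalg.norm(d),"latch",a)
if abs(a)<.07: print(manip.hand_in())
E
```

```text
[[ 0.54770197 -0.01690103  0.147     ]
 [ 0.53944283  0.13151393  0.147     ]] 0.14864459472493047 latch 0.026128326520987732
the job is handed in; nothing more can be done
None
```

The bin front is shut and the latch bar lies across it; I handed the job in at about 13 s. The hand-in reports no verdict.

I pushed the orange front to its stop with the closed fingertip, where it read 7 N at the expected position. I then swung the latch bar round its pivot until it read 10 N at its stop, and withdrew the arm.

Last checks:
- **Front:** the panel was flush with the housing in both the side and top views.
- **Latch bar:** it measured 0.026 rad from parallel to the front (the limit is 0.1), with a measured length of 149 mm against the 150 mm given.
- **Bystanders:** the jug, both tumblers and the tin had shifted less than 0.1 pixel in the top view since the start.
- **Robot:** the arm stood clear, touching nothing.

No check failed or disagreed. One move call was refused before anything moved, because its rows lacked the turn field.

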